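# Close the fuel-filter housing without cross-threading its lid

## Task

The lid of one of the two filter housings stands proud: it has been set in place after the element change, but its thread is only sitting on top of the bowl's thread. Turn it backwards (anticlockwise seen from above) until it drops into the thread start, then screw it clockwise until its flange is fully home on the bowl. Do not run it clockwise before it has dropped, and leave the seal ring, the used filter element and the injector beside it where they are.

Things in the scene. Friction and masses are not known exactly. Their poses are not given: they have to be found in the camera images.
- housing: The open one of two alike cast-aluminium filter housings, fixed to the bench: a round bowl 116 mm across at the rim, 125 mm tall, on a 128 mm round foot, with two capped ports along its x reaching 86 mm from the axis, 84 mm above the bench. Origin on the bowl's axis, on the bench top; z up. The other housing is the same with its lid home.
- rim (a point): Centre of the bowl's top rim, on its axis, 125 mm above the bench. It does not move.
- lid_bar (a point): Point on the lid's axis halfway up its handle bar; moves with the lid. The dark steel bar stands upright on the lid: 120 mm long (60 mm each side of the axis), 14 mm thick, 30 mm high, with a hub 38 mm across and 28 mm high in its middle. x along the bar, z up. The point is 15 mm above the flange's top, 15 mm below the bar's top, and 154 mm above the bench when the lid is home.
- lid (a joint): Angle of the lid, rad, growing clockwise seen from above (screwing in). Right-hand thread, 8 mm a turn. It now sits on top of the bowl's thread; backed off (value falling) by 0.6 to 2.8 rad, climbing slowly, it falls 8 mm into the thread start by weight. From there 1.25 turns clockwise bring it home; 0.1 to 0.3 turn more and it is tight and stops. 3 to 5 N at 45 mm turns it; it stays where left.
- pilot (a joint): Height of the lid above its home position, m: 0 when the flange lies on the bowl's rim, 0.014 to 0.017 at the start, slowly up to nearly 0.018 while it is being backed off, about 0.0095 just after dropping into the thread start. If turned on backwards after that it climbs again and drops once a turn.
- housing2: The other housing, same sizes, fixed, its lid already home (bar top 169 mm above the bench). Origin on its axis, on the bench top. Not to be worked on.
- seal_ring: Old black sealing ring, 62 mm across, 6 mm thick, lying loose between the housings. Origin at its centre, on its underside. To be left alone.
- element: Used paper filter element standing loose to the left, 76 mm across, 110 mm tall. Origin in the centre of its underside. To be left alone.
- injector: Loose steel injector lying to the right, about 175 mm long along its x, 28 mm high. Origin near its middle, on the bench. To be left alone.
- lid_flange (a point): Centre of the underside of the lid's flange; moves with the lid, and lies on the bowl's rim when home. Aluminium screw-in lid, 0.6 to 0.9 kg; flange 116 mm across, 14 mm thick, the bar on its top. A pilot under it runs in the bowl, so the lid only turns and slides along the bowl's axis and does not tilt.
Mind the look-alikes: they are no part of the job. Leave any orange look-alike of the housing alone.

How it is judged:
On the way:
1. the lid has been turned back and has dropped into the thread start (value of joint lid below 0.15 rad and value of joint pilot below 0.0135 m), for 0.1 s.
At the end, for the whole second after the job is handed in: the lid is screwed home in its thread: its flange less than 1.5 mm above the bowl's rim, the lid at rest (value of joint pilot below 0.0015 m and value of joint lid above 6.8 rad and velocity of joint lid between -0.1 and 0.1 rad/s); the robot touches nothing.
It fails at once if the lid is run clockwise over the top of the thread (beyond 3.2 rad clockwise of the thread start, still more than 10 mm above home) (value of joint lid above 3.2 rad and value of joint pilot above 0.0103 m).
It fails at once if the seal ring, filter element or injector is moved by more than 30 mm (distance of any of seal_ring, element, injector from where it was at the start of the episode above 0.03 m).
It also fails if it takes over 72 s, if anything falls off the work surface, if the arm or the gripper's body presses on something with over 40 N, if the wrist force passes 120 N, or if a joint passes its speed limit or range.

## Robot

A 6-joint arm with a two-finger parallel gripper is mounted at the origin on the work surface. World frame = base frame: x ahead of the robot, y to its left, z up, the work surface at z = 0. Lengths are in m, angles in rad, forces in N, time in s.
With the tool pointing down it reaches from about 0.35 to 0.975 m from the base axis. Payload 7.1 kg.
Tool frame: the origin (TCP) lies midway between the tips of the shut fingers; the grasp point (between the pads) lies 19 mm behind it; z points along the fingers, y is the direction in which the jaws open and shut (so a half turn about z gives the same grasp; the last joint's range is limited). The gripper opens to 88 mm and grips with 3 to 60 N. Pads are 20 mm wide; open, the fingers measure 115 mm over their backs; the gripper's body (75 mm by 178 mm) begins 61 mm behind the grasp point.
Start: joints at [1.104, 0.423, 1.63, -0, 1.089, -0.019], TCP at [0.271, 0.563, 0.223] pointing down, gripper open.
Joint ranges: [-3, 3], [-0.9, 2.11], [0.09, 2.58], [-1.31, 4.45], [0.11, 2.69], [-2.54, 2.54]. Speed limits (rad/s): [2.39, 2.39, 3.01, 3.14, 3.14, 3.14].

## Interface

Orientations are given as a unit quaternion [x, y, z, w].
In Python, from rig import manip gives the robot as it stands.
- The arm moves only by the tool carry_out, never from a script. Its argument "increments" is a list of rows, each a list of 6 numbers: the shift along the tool's x, y, z in mm, then the turn, a rotation vector about the tool's x, y, z in degrees. In form: [[dx, dy, dz, wx, wy, wz], ...]. A call has 1 to 10 rows; each row is the pose to reach, as a shift and turn from the pose commanded when the call began, along the tool's axes at that moment; what a row does not reach only later rows make up. A row lasts 1/8 s, in which the tool goes at most 62.5 mm and 10.7 degrees, less where a joint would pass 70% of its speed; a pose out of reach is approached as far as the arm can. A call with a gripper value outside its range is refused whole. "jaw" is the closure in counts, from 0 (fully open) to 255 (shut), set as the call begins (left out, the last holds). The fingers move at their own pace and stop on an object; "squeeze" is the grip in N (left out, the last holds). Time passes only in rows, so rows that repeat a pose let the fingers close. It gives the time, the measured TCP pose, the force and the opening at its end, in the units of the state.
- manip.get_obs(): the state, without advancing time (a new reading comes with each control period).
- manip.camera(name): name is "scene" or "top"; returns a dict with "pixels" (400x640x3 uint8, red, green, blue), "fx", "fy", "cx", "cy" (pixels), "R" (3x3) and "t" (3): a world point X has camera coordinates R X + t. Camera axes: x right, y down, z forward; pixel columns grow to the right and rows downward; lengths in m; the calibration is good to about 2 mm. A picture is of the moment at which its call begins. There is no depth.
- manip.job_done(): hands the job in, once; it reports no verdict.
Trained networks look in a picture, given as the dict that the camera call returned (one of the last four; its "shot" number tells which), for a name from the list of things; names that differ only in an ending like _2 or _b are one class to them, and where a whole thing is asked for, a point or a joint stands for the part that bears it (a point fixed in the world has none). Each returns a list of dicts, best first, with "score" (0 to 1); they miss things now and then, are a little off and sometimes report something else, mostly with a low value. They report only what shows in the picture. A call takes as long as a camera call. They do not tell look-alikes from the thing itself.
- manip.boxes_of(picture, name): "bbox" ([left, top, width, height] in pixels, round what is visible of it).
- manip.trace(picture, name): "mask" (400x640 bool, what is visible of it) and "bbox" ([left, top, width, height] in pixels, round what is visible of it).
- manip.mark_of(picture, name): "location" ([column, row] in pixels: a listed point, or the origin of a listed thing).
The state is a dict: "t": time; "joint_positions": joint angles; "joint_velocities": joint speeds; "joint_efforts": joint torques, N m; "tool_pos": TCP position; "tcp_rot": TCP orientation; "wrist_force": force on the tool from outside, world axes, zero at the start; "torque": the same for the moment, N m; "finger_gap": finger opening in m.
Only numpy, scipy, OpenCV 4.12 (cv2) and the standard library are available. Lean on these libraries where they do the work, as an engineer would, in place of code of your own. Each camera call takes 0.05 s, during which the arm holds its last target.

## Working session

There is one attempt and no reset: what is moved stays moved. The work goes in short steps, Python scripts to look and compute and a tool call to move; the robot and the scene stay as the last step left them, time stands still between calls to the robot, and variables do not carry over. Pictures are saved under pics/ and viewed, and the job is handed in when it is done.

Besides the shell and the picture viewer there is one more tool, called after "Call:" as name([rows], argument=value, ...), one row to a line, values as JSON. carry_out: Moves the arm, as the interface text tells. Its arguments: {"type":"object","properties":{"increments":{"type":"array"},"jaw":{"type":"number"},"squeeze":{"type":"number"}},"required":["increments"]}

```bash
mkdir -p pics; ls; python3 - <<'E'
from rig import manip
import cv2
print(manip.get_obs())
for n in("scene","top"):
    p=manip.camera(n); cv2.imwrite(f"pics/{n}0.png",p["pixels"][:,:,::-1])
    print(n,p["fx"],p["cx"],p["cy"],p["R"],p["t"])
    for k in("housing","lid_bar","rim","lid_flange","lid"):
        try: print(k,[(round(d["score"],2),d.get("location")) for d in manip.mark_of(p,k)][:4])
        except Exception as e: print(k,e)
        try: print(k,[(round(d["score"],2),d.get("bbox")) for d in manip.boxes_of(p,k)][:4])
        except Exception as e: print(k,e)
print(manip.get_obs()["t"])
E
```

```text
pics
{'t': 0.0, 'joint_positions': array([ 1.10398222e+00,  4.23839540e-01,  1.63069064e+00,  1.29811162e-05,
        1.08864275e+00, -1.90035433e-02]), 'joint_velocities': array([ 1.29833872e-03, -6.12343544e-04, -3.48091981e-04,  1.28067532e-03,
        7.89947064e-05,  2.27187106e-03]), 'joint_efforts': array([ 6.19449247e-05, -5.44611526e+01, -2.73668754e+01,  6.43429253e-02,
        2.26765859e-02, -1.36743847e-04]), 'tool_pos': array([0.2703383 , 0.56287319, 0.22190228]), 'tcp_rot': array([ 2.22041975e-01,  9.75036787e-01, -7.65557984e-04, -1.95628851e-04]), 'wrist_force': array([ 0.02296306,  0.92081783, -0.35996903]), 'torque': array([-0.05280619, -0.01456836, -0.04143614]), 'finger_gap': 0.08786505214658763}
scene 429.63899705954987 320.7454667599823 202.04265500613135 [[ 0.05878191  0.99819215 -0.01253487]
 [ 0.69830093 -0.05008853 -0.71404968]
 [-0.71338664  0.03322009 -0.6999828 ]] [ 0.09429168 -0.21288763  1.60546001]
housing [(0.85, [431.2, 271.3]), (0.74, [163.0, 219.7]), (0.58, [301.6, 260.3]), (0.58, [258.7, 182.0])]
housing [(0.77, [408.1, 218.9, 63.1, 72.1]), (0.72
[... 1249 characters left out ...]
9.4]), (0.59, [338.9, 167.0]), (0.59, [384.3, 261.0])]
lid_bar [(0.98, [368.4, 248.6, 30.8, 31.3]), (0.82, [324.0, 149.2, 33.9, 33.6]), (0.79, [453.6, 204.3, 30.1, 31.3])]
rim [(0.88, [343.4, 164.3]), (0.83, [382.5, 258.6]), (0.65, [464.4, 218.3])]
rim [(0.96, [325.5, 142.9, 33.7, 47.8]), (0.91, [362.5, 237.4, 36.3, 49.2]), (0.68, [437.2, 194.9, 43.5, 47.9])]
lid_flange [(0.64, [342.1, 164.5]), (0.61, [379.9, 262.0])]
lid_flange [(0.78, [324.2, 147.6, 35.0, 37.0]), (0.65, [449.8, 204.5, 31.7, 35.4]), (0.59, [367.5, 245.2, 34.0, 36.3])]
lid it knows: element, housing, injector, lid_bar, lid_flange, rim, seal_ring
lid [(0.91, [369.1, 246.6, 30.8, 34.4]), (0.83, [450.7, 199.4, 34.4, 37.6])]
1.0
```

View pics/scene0.png

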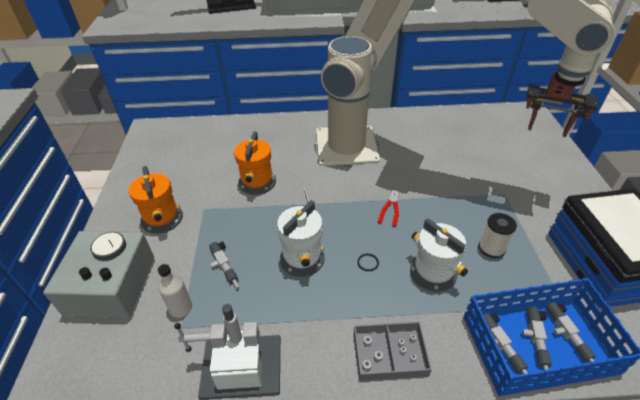

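View pics/top0.png

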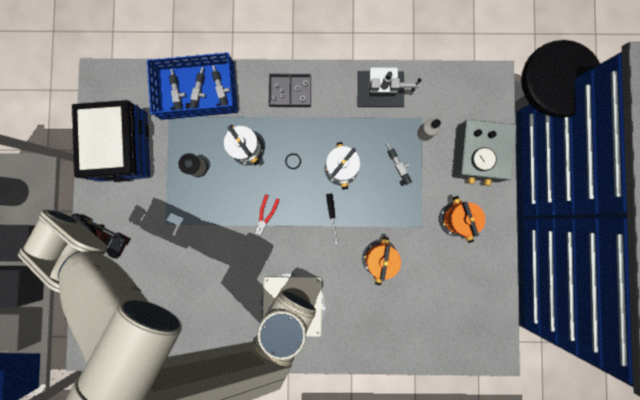

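```bash
python3 - <<'E'
import cv2,numpy as np
s=cv2.imread("pics/scene0.png");t=cv2.imread("pics/top0.png")
a=cv2.resize(s[120:300,110:350],None,fx=3.2,fy=3.2,interpolation=cv2.INTER_CUBIC)
b=cv2.resize(t[130:300,300:500],None,fx=3.5,fy=3.5,interpolation=cv2.INTER_CUBIC)
cv2.imwrite("pics/sc.png",a);cv2.imwrite("pics/tc.png",b)
E
```

```text
(no output)
```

View pics/sc.png

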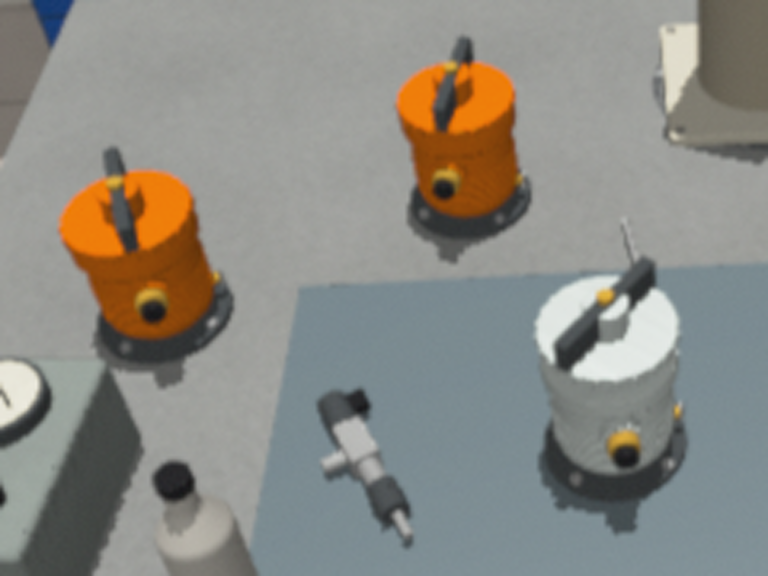

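View pics/tc.png

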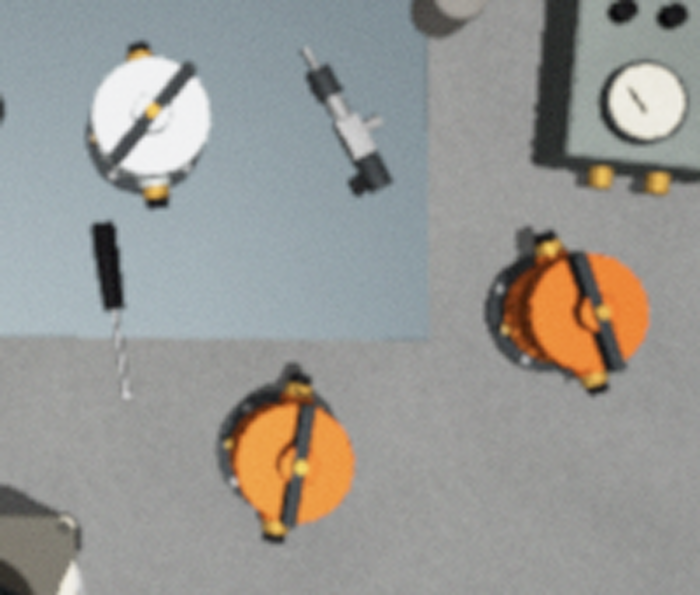

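```bash
python3 - <<'E'
import cv2,numpy as np
s=cv2.imread("pics/scene0.png");t=cv2.imread("pics/top0.png")
def c(im,x,y,r=38): return cv2.resize(im[y-r:y+r,x-r:x+r],(400,300) if 0 else (300,300),interpolation=cv2.INTER_CUBIC)
top=np.hstack([c(s,300,230),c(s,440,250)]);bot=np.hstack([c(t,342,163,30),c(t,242,145,30)])
cv2.imwrite("pics/cmp.png",np.vstack([top,bot]))
E
```

```text
(no output)
```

View pics/cmp.png

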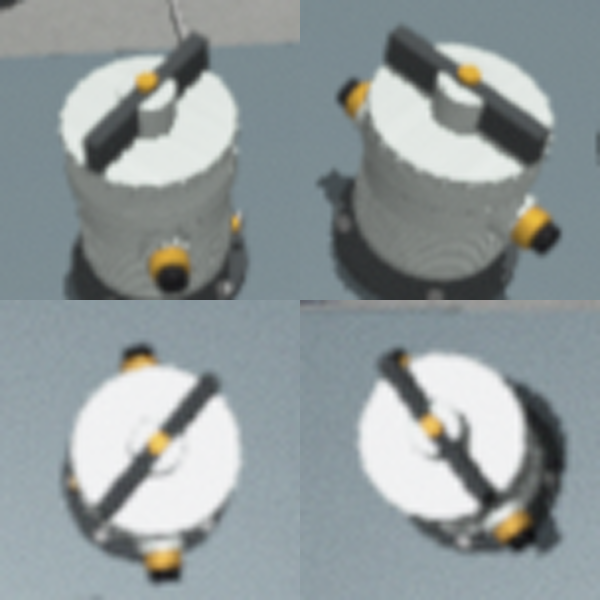

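```bash
cat > h.py <<'E'
import numpy as np,cv2
def ray(p,uv):
    R=np.array(p["R"]);t=np.array(p["t"])
    d=R.T@np.array([(uv[0]-p["cx"])/p["fx"],(uv[1]-p["cy"])/p["fy"],1]);return -R.T@t,d/np.linalg.norm(d)
def proj(p,X):
    c=np.array(p["R"])@np.array(X)+np.array(p["t"]);return np.array([p["cx"]+p["fx"]*c[0]/c[2],p["cy"]+p["fy"]*c[1]/c[2]])
def tri(ps,uvs):
    A=np.zeros((3,3));b=np.zeros(3);rs=[]
    for p,u in zip(ps,uvs):
        o,d=ray(p,u);M=np.eye(3)-np.outer(d,d);A+=M;b+=M@o;rs.append((o,M))
    X=np.linalg.solve(A,b);return X,[float(np.linalg.norm(M@(X-o))*1000) for o,M in rs]
def atz(p,uv,z):
    o,d=ray(p,uv);return o+d*(z-o[2])/d[2]
def yellow(p,x,y,r=9):
    im=p["pixels"].astype(float);v,u=np.mgrid[y-r:y+r+1,x-r:x+r+1];q=im[y-r:y+r+1,x-r:x+r+1]
    w=np.clip(np.minimum(q[...,0],q[...,1])-q[...,2]-30,0,None)
    n,l,st,cen=cv2.connectedComponentsWithStats((w>0).astype(np.uint8))
    k=np.argmin([np.hypot(*(c-r)) if i else 99 for i,c in enumerate(cen)]);w=w*(l==k)
    return [float((w*u).sum()/w.sum()),float((w*v).sum()/w.sum())]
E
python3 - <<'E'
from rig import manip
from h import *
ps=manip.camera("scene");pt=manip.camera("top")
for nm,a,b in(("A",(299,212),(344,162)),("B",(445,231),(238,140))):
    ua=yellow(ps,*a,6);ub=yellow(pt,*b,6)
    X,e=tri([ps,pt],[ua,ub]);print(nm,ua,ub,X.round(4),e)
    for p,c in((ps,a),(pt,b)):
        m=[k for k in manip.mark_of(p,"lid_bar")]; print([(round(k["score"],2),k["location"]) for k in m])
for n in("seal_ring","element","injector"):
    for p in(ps,pt): print(n,[(round(k["score"],2),k["location"]) for k in manip.mark_of(p,n)][:3])
E
```

```text
A [298.7075971731449, 212.07420494699647] [343.19370078740155, 161.11496062992126] [ 0.5194 -0.1805  0.1865] [1.362793830593416, 1.362793830593465]
[(0.98, [148.7, 179.1]), (0.92, [298.4, 216.7]), (0.68, [252.2, 142.5]), (0.18, [297.0, 223.5])]
[(0.97, [342.4, 162.5]), (0.92, [469.5, 222.4]), (0.73, [383.7, 261.4])]
B [444.4805091487669, 230.2744630071599] [237.80604982206407, 139.67259786476868] [0.5934 0.1797 0.1711] [1.220845595764505, 1.2208455957645128]
[(0.98, [148.7, 179.1]), (0.92, [298.4, 216.7]), (0.68, [252.2, 142.5]), (0.18, [297.0, 223.5])]
[(0.97, [342.4, 162.5]), (0.92, [469.5, 222.4]), (0.73, [383.7, 261.4])]
seal_ring [(0.61, [364.7, 259.9])]
seal_ring [(0.42, [295.6, 158.8])]
element [(0.95, [489.2, 248.4])]
element [(0.74, [195.2, 168.4])]
injector [(0.71, [225.9, 267.8])]
injector [(0.82, [394.7, 164.7])]
```

```bash
python3 - <<'E'
from rig import manip
from h import *
ps=manip.camera("scene");pt=manip.camera("top")
for p,(x,y),r in((ps,(299,216),26),(pt,(342,163),24)):
    im=p["pixels"].astype(int);v,u=np.mgrid[y-r:y+r+1,x-r:x+r+1];q=im[y-r:y+r+1,x-r:x+r+1]
    m=(q.max(2)<95).astype(np.uint8)
    n,l,st,cen=cv2.connectedComponentsWithStats(m)
    # component(s) with points, project to z=.18
    for k in range(1,n):
        if st[k,4]<15: continue
        P=np.array([atz(p,(a,b),0.183)[:2] for a,b in zip(u[l==k],v[l==k])])
        c=P.mean(0);w,V=np.linalg.eigh(np.cov((P-c).T));d=V[:,1];s=(P-c)@d
        print(st[k],c.round(4),np.degrees(np.arctan2(d[1],d[0])),s.min(),s.max(),np.sqrt(w))
print(ps["t"],-np.array(ps["R"]).T@ps["t"],-np.array(pt["R"]).T@pt["t"])
E
```

```text
[29 11 13 15 97] [ 0.5016 -0.152 ] 156.35807130372524 -0.02670855126783378 0.024379364353629505 [0.00652165 0.01226025]
[ 11  25  14  21 147] [ 0.5628 -0.2012] 153.68974288656852 -0.03181681545293621 0.03956948769470071 [0.00604019 0.01709026]
[27  9 10 12 34] [ 0.5462 -0.2051] 140.7259573792818 -0.02058670957523485 0.023439864648285392 [0.00257773 0.01348777]
[ 8 25 16 16 60] [ 0.4837 -0.1502] 130.70239966101425 -0.035714221062696276 0.028105242473087957 [0.00624249 0.01990182]
[15 41  7  5 18] [ 0.4487 -0.1589] 69.28281256111492 -0.011083775375676902 0.010191052778652218 [0.00332352 0.00586916]
[ 0.09429168 -0.21288763  1.60546001] [ 1.2884307  -0.15811798  0.97296399] [ 0.32284516 -0.11723667  1.52650357]
```

Call:
carry_out([
  [-42, -41.5, -1, 0, 0, -2.6],
  [-84, -83, -2, 0, 0, -5.2],
  [-126, -124.5, -3, 0, 0, -7.7],
  [-168, -166, -4, 0, 0, -10.3],
  [-210, -207.5, -5, 0, 0, -12.9],
  [-252, -249, -6, 0, 0, -15.4],
  [-294, -290.5, -7, 0, 0, -18],
  [-336, -332, -8, 0, 0, -20.6],
  [-378, -373.5, -9, 0, 0, -23.1],
  [-420, -415, -10, 0, 0, -25.7],
], jaw=255, squeeze=30)

```text
t: 2.95
tool_pos: [0.4701, 0.0055, 0.2331]
tcp_rot: [-0.001, 1.0, 0.0, 0.001]
wrist_force: [0.9, 0.4, -0.7]
finger_gap: 0.0007
```

```bash
cat >> h.py <<'E'
def state():
    from rig import manip
    from scipy.spatial.transform import Rotation as Ro
    o=manip.get_obs();R=Ro.from_quat(o["tcp_rot"]).as_matrix()
    print("t",round(o["t"],2),"pos",o["tool_pos"].round(4),"F",o["wrist_force"].round(1),"gap",round(o["finger_gap"],4))
    print("j",o["joint_positions"].round(2),"xax",R[:,0].round(3),"yax",R[:,1].round(3))
    return o,R
E
python3 - <<'E'
from h import *
o,R=state()
print((R.T@(np.array([.519,-.1325,.235])-o["tool_pos"])*1000).round(1))
E
```

```text
t 2.95 pos [0.4701 0.0055 0.2331] F [ 0.9  0.4 -0.7] gap 0.0007
j [-0.01  0.18  1.95  0.    1.01 -1.59] xax [-1.    -0.002 -0.001] yax [-0.002  1.     0.   ]
[ -48.6 -138.1   -1.9]
```

Call:
carry_out([
  [-16, -46, 0, 0, 0, 0],
  [-32, -92, 0, 0, 0, 0],
  [-49, -138, 0, 0, 0, 0],
  [-49, -138, 0, 0, 0, 0],
  [-49, -138, 0, 0, 0, 0],
])

```text
t: 3.58
tool_pos: [0.5181, -0.1302, 0.2324]
tcp_rot: [-0.0, 1.0, 0.0, -0.0]
wrist_force: [-0.3, -0.2, 0.1]
finger_gap: 0.0005
```

```bash
python3 - <<'E'
from rig import manip
from h import *
o,R=state()
p=manip.camera("scene");print(proj(p,[.5194,-.1805,.1865]))
try: print(yellow(p,299,212,6))
except Exception as e: print(e)
a=cv2.resize(p["pixels"][150:300,200:400,::-1],None,fx=3.5,fy=3.5,interpolation=cv2.INTER_CUBIC);cv2.imwrite("pics/s1.png",a)
E
```

```text
t 3.58 pos [ 0.5181 -0.1302  0.2324] F [-0.3 -0.2  0.1] gap 0.0005
j [-0.27  0.28  1.82  0.    1.04 -1.84] xax [-1.    -0.     0.001] yax [-0.  1.  0.]
[298.18031608 212.08776006]
[298.5822784810127, 212.52151898734178]
```

View pics/s1.png

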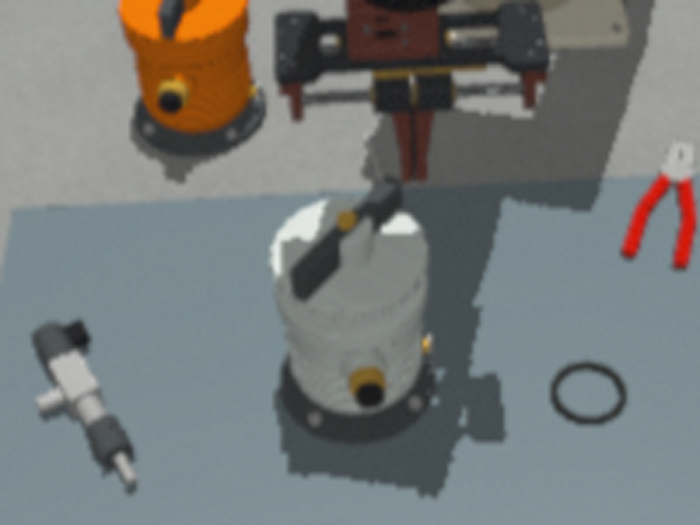

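```bash
cat >> h.py <<'E'
C=np.array([.5194,-.1805])
def arc(phis,r=.048,z=None,pos=None,R=None):
    from rig import manip
    o,R=state();pos=o["tool_pos"]
    for f in phis:
        a=np.radians(f);X=np.array([C[0]+r*np.cos(a),C[1]+r*np.sin(a),pos[2] if z is None else z])
        print(f,(R.T@(X-pos)*1000).round(0))
E
python3 - <<'E'
from h import *
arc([91,100,108,116,124,132,140,148],z=.164)
E
```

```text
t 3.62 pos [ 0.518  -0.1297  0.2325] F [ 0.2  0.9 -1.1] gap 0.0003
j [-0.27  0.28  1.82  0.    1.04 -1.84] xax [-1.    -0.001  0.001] yax [-0.001  1.     0.   ]
91 [-1. -3. 68.]
100 [ 7. -4. 69.]
108 [13. -5. 69.]
116 [20. -8. 69.]
124 [ 25. -11.  69.]
132 [ 31. -15.  69.]
140 [ 35. -20.  69.]
148 [ 39. -25.  69.]
```

Call:
carry_out([
  [-1, -3, 25, 0, 0, 0],
  [-1, -3, 50, 0, 0, 0],
  [-1, -3, 69, 0, 0, 0],
  [7, -4, 69, 0, 0, 0],
  [13, -5, 69, 0, 0, 0],
  [20, -8, 69, 0, 0, 0],
  [25, -11, 69, 0, 0, 0],
  [31, -15, 69, 0, 0, 0],
  [35, -20, 69, 0, 0, 0],
  [39, -25, 69, 0, 0, 0],
])

```text
t: 4.88
tool_pos: [0.4828, -0.1556, 0.1657]
tcp_rot: [0.0, 1.0, -0.0, 0.004]
wrist_force: [8.2, 7.4, 2.0]
finger_gap: 0.0003
```

```bash
cat >> h.py <<'E'
def look(name,x=299,y=213,r=7):
    from rig import manip
    p=manip.camera("scene")
    try:
        u=yellow(p,x,y,r);print("dot",np.round(u,2),"height est", [ (h,np.round(proj(p,[*C,h])+[.45,0.2],1).tolist()) for h in(.187,.179,.169)])
    except Exception as e: print("nodot",e)
    a=cv2.resize(p["pixels"][180:290,240:360,::-1],None,fx=4.5,fy=4.5,interpolation=cv2.INTER_CUBIC);cv2.imwrite(f"pics/{name}.png",a)
E
python3 - <<'E'
from h import *
look("s2")
arc(range(156,235,8))
E
```

```text
dot [298.6  212.29] height est [(0.187, [298.6, 212.2]), (0.179, [298.8, 214.3]), (0.169, [299.0, 217.0])]
t 4.92 pos [ 0.4816 -0.1561  0.1655] F [-0.7  0.1  1.1] gap -0.0001
j [-0.34  0.33  1.94  0.    0.87 -1.91] xax [-1.    -0.    -0.006] yax [-0.     1.    -0.001]
156 [ 6. -5. -0.]
164 [  8. -11.  -0.]
172 [ 10. -18.  -0.]
180 [ 10. -24.  -0.]
188 [ 10. -31.  -0.]
196 [  8. -38.  -0.]
204 [  6. -44.  -0.]
212 [  3. -50.   0.]
220 [ -1. -55.   0.]
228 [ -6. -60.   0.]
```

View pics/s2.png

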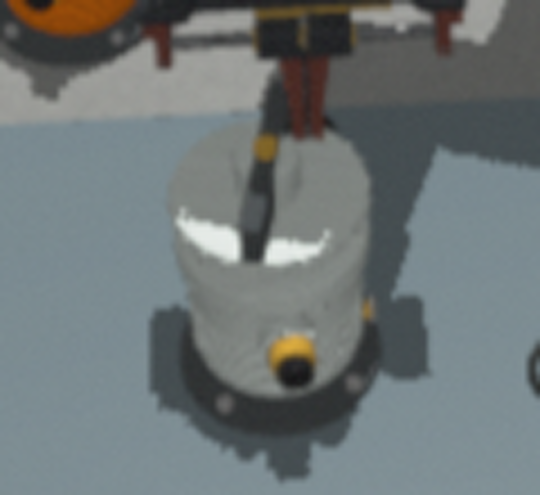

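Call:
carry_out([
  [6, -5, 0, 0, 0, 0],
  [8, -11, 0, 0, 0, 0],
  [10, -18, 0, 0, 0, 0],
  [10, -24, 0, 0, 0, 0],
  [10, -24, 0, 0, 0, 0],
])

```text
t: 5.55
tool_pos: [0.4697, -0.1791, 0.1646]
tcp_rot: [-0.0, 1.0, 0.0, 0.001]
wrist_force: [0.0, 3.4, 1.9]
finger_gap: 0.0006
```

```bash
python3 - <<'E'
from h import *
look("s3")
arc(range(188,235,8))
E
```

```text
dot [298.73 214.29] height est [(0.187, [298.6, 212.2]), (0.179, [298.8, 214.3]), (0.169, [299.0, 217.0])]
t 5.6 pos [ 0.4696 -0.1793  0.1645] F [0.2 3.5 1.4] gap 0.0003
j [-0.39  0.33  1.94  0.    0.87 -1.96] xax [-1.    -0.001 -0.001] yax [-0.001  1.     0.   ]
188 [-2. -8. -0.]
196 [ -4. -14.  -0.]
204 [ -6. -21.  -0.]
212 [ -9. -27.  -0.]
220 [-13. -32.   0.]
228 [-18. -37.   0.]
```

View pics/s3.png

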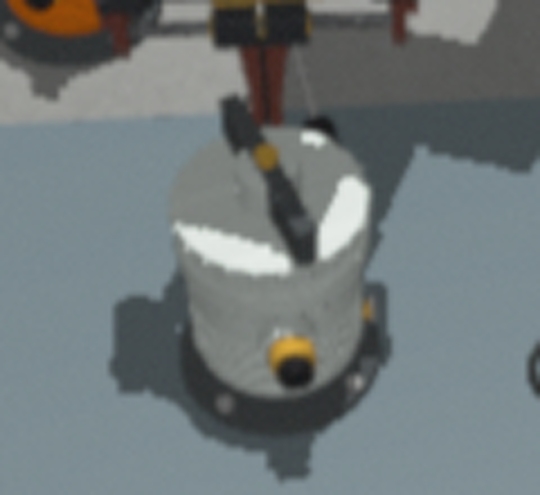

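Call:
carry_out([
  [-2, -8, 0, 0, 0, 0],
  [-4, -14, 0, 0, 0, 0],
  [-4, -14, 0, 0, 0, 0],
  [-4, -14, 0, 0, 0, 0],
])

```text
t: 6.1
tool_pos: [0.473, -0.193, 0.164]
tcp_rot: [-0.0, 1.0, 0.0, -0.0]
wrist_force: [-0.6, 4.4, 2.4]
finger_gap: 0.0004
```

```bash
python3 - <<'E'
from h import *
look("s4")
arc(range(190,69,-12),z=.155)
E
```

```text
dot [298.75 214.25] height est [(0.187, [298.6, 212.2]), (0.179, [298.8, 214.3]), (0.169, [299.0, 217.0])]
t 6.15 pos [ 0.473  -0.1931  0.164 ] F [-0.9  5.4  2.6] gap 0.0003
j [-0.41  0.34  1.92  0.    0.88 -1.98] xax [-1.    -0.001  0.001] yax [-0.001  1.     0.001]
190 [1. 4. 9.]
178 [ 2. 14.  9.]
166 [ 0. 24.  9.]
154 [-3. 34.  9.]
142 [-9. 42.  9.]
130 [-16.  49.   9.]
118 [-24.  55.   9.]
106 [-33.  59.   9.]
94 [-43.  60.   9.]
82 [-53.  60.   9.]
70 [-63.  58.   9.]
```

View pics/s4.png

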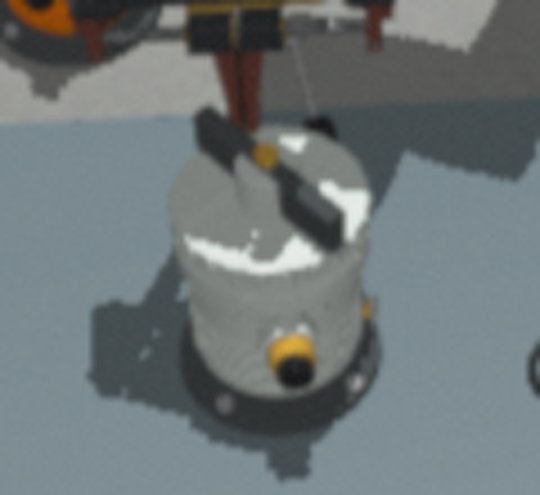

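Call:
carry_out([
  [1, 4, 3, 0, 0, 0],
  [2, 14, 6, 0, 0, 0],
  [0, 24, 9, 0, 0, 0],
  [-3, 34, 9, 0, 0, 0],
  [-9, 42, 9, 0, 0, 0],
  [-16, 49, 9, 0, 0, 0],
  [-24, 55, 9, 0, 0, 0],
  [-33, 59, 9, 0, 0, 0],
  [-43, 60, 9, 0, 0, 0],
  [-53, 60, 9, 0, 0, 0],
])

```text
t: 7.4
tool_pos: [0.5274, -0.1336, 0.1547]
tcp_rot: [-0.0, 1.0, -0.0, 0.0]
wrist_force: [-0.1, -0.5, 0.6]
finger_gap: 0.0005
```

```bash
python3 - <<'E'
from h import *
arc(range(70,-39,-12),z=.154)
E
```

```text
t 7.4 pos [ 0.5274 -0.1336  0.1547] F [-0.1 -0.5  0.6] gap 0.0005
j [-0.27  0.4   1.86 -0.    0.88 -1.84] xax [-1.    -0.001 -0.   ] yax [-0.001  1.    -0.   ]
70 [-8. -2.  1.]
58 [-17.  -6.   1.]
46 [-25. -12.   1.]
34 [-32. -20.   1.]
22 [-36. -29.   1.]
10 [-39. -39.   1.]
-2 [-40. -49.   1.]
-14 [-39. -59.   1.]
-26 [-35. -68.   1.]
-38 [-30. -76.   1.]
```

Call:
carry_out([
  [-8, -2, 1, 0, 0, 0],
  [-17, -6, 1, 0, 0, 0],
  [-25, -12, 1, 0, 0, 0],
  [-32, -20, 1, 0, 0, 0],
  [-36, -29, 1, 0, 0, 0],
  [-39, -39, 1, 0, 0, 0],
  [-40, -49, 1, 0, 0, 0],
  [-39, -59, 1, 0, 0, 0],
  [-35, -68, 1, 0, 0, 0],
  [-30, -76, 1, 0, 0, 0],
])

```text
t: 8.65
tool_pos: [0.5569, -0.2084, 0.153]
tcp_rot: [0.0, 1.0, 0.001, -0.0]
wrist_force: [4.1, 7.1, -2.6]
finger_gap: 0.0005
```

```bash
python3 - <<'E'
from h import *
look("s5")
arc(range(-48,-160,-12),z=.152)
E
```

```text
dot [299.   216.14] height est [(0.187, [298.6, 212.2]), (0.179, [298.8, 214.3]), (0.169, [299.0, 217.0])]
t 8.7 pos [ 0.5563 -0.2097  0.1531] F [-0.4 -0.6 -0. ] gap 0.0008
j [-0.38  0.47  1.75  0.    0.93 -1.95] xax [-1.    -0.     0.001] yax [-0.     1.     0.001]
-48 [ 5. -7.  1.]
-60 [ 13. -12.   1.]
-72 [ 22. -16.   1.]
-84 [ 32. -19.   1.]
-96 [ 42. -19.   1.]
-108 [ 52. -16.   1.]
-120 [ 61. -12.   1.]
-132 [69. -7.  1.]
-144 [76.  1.  1.]
-156 [81. 10.  1.]
```

View pics/s5.png

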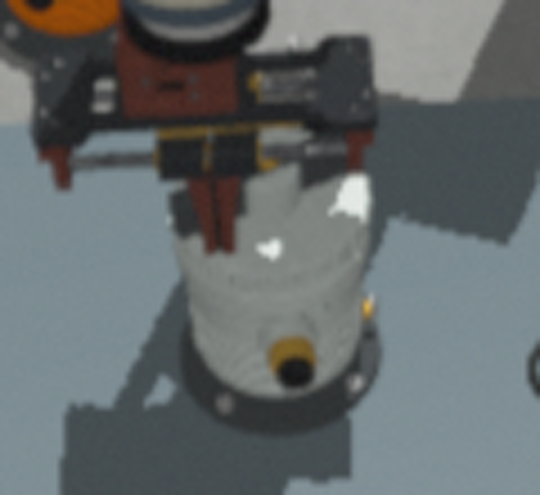

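Call:
carry_out([
  [5, -7, 1, 0, 0, 0],
  [13, -12, 1, 0, 0, 0],
  [22, -16, 1, 0, 0, 0],
  [32, -19, 1, 0, 0, 0],
  [42, -19, 1, 0, 0, 0],
  [52, -16, 1, 0, 0, 0],
  [61, -12, 1, 0, 0, 0],
  [69, -7, 1, 0, 0, 0],
  [76, 1, 1, 0, 0, 0],
  [81, 10, 1, 0, 0, 0],
])

```text
t: 9.95
tool_pos: [0.4785, -0.2016, 0.1539]
tcp_rot: [-0.0, 1.0, -0.002, 0.003]
wrist_force: [6.3, -5.8, -0.7]
finger_gap: 0.0008
```

```bash
python3 - <<'E'
from h import *
look("s6")
arc(range(-168,-277,-12),z=.152)
E
```

```text
dot [298.79 215.3 ] height est [(0.187, [298.6, 212.2]), (0.179, [298.8, 214.3]), (0.169, [299.0, 217.0])]
t 10.0 pos [ 0.4768 -0.2002  0.1535] F [-1.1  1.   1.1] gap 0.0003
j [-0.42  0.36  1.92 -0.    0.85 -1.99] xax [-1.    -0.001 -0.003] yax [-0.001  1.    -0.002]
-168 [ 4. 10.  1.]
-180 [ 5. 20.  1.]
-192 [ 4. 30.  1.]
-204 [ 1. 39.  1.]
-216 [-4. 48.  1.]
-228 [-10.  55.   1.]
-240 [-19.  61.   1.]
-252 [-28.  65.   1.]
-264 [-38.  67.   1.]
-276 [-48.  67.   2.]
```

View pics/s6.png

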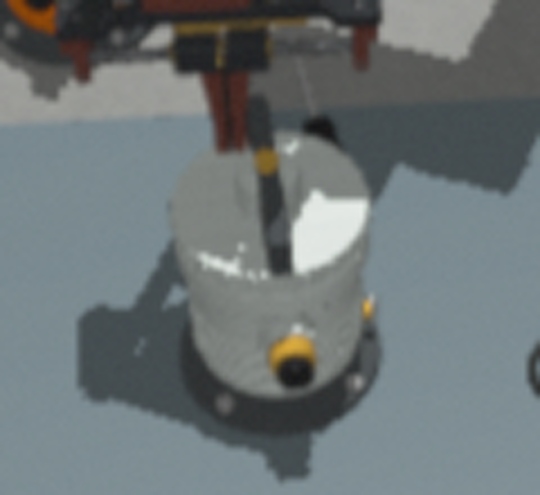

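Call:
carry_out([
  [4, 10, 1, 0, 0, 0],
  [5, 20, 1, 0, 0, 0],
  [4, 30, 1, 0, 0, 0],
  [1, 39, 1, 0, 0, 0],
  [-4, 48, 1, 0, 0, 0],
  [-10, 55, 1, 0, 0, 0],
  [-19, 61, 1, 0, 0, 0],
  [-28, 65, 1, 0, 0, 0],
  [-38, 67, 1, 0, 0, 0],
  [-48, 67, 1, 0, 0, 0],
])

```text
t: 11.25
tool_pos: [0.5188, -0.1329, 0.1501]
tcp_rot: [-0.001, 1.0, 0.0, -0.006]
wrist_force: [-13.2, -4.8, 1.6]
finger_gap: 0.0006
```

```bash
python3 - <<'E'
from h import *
arc(range(-288,-397,-12),z=.150)
E
```

```text
t 11.25 pos [ 0.5188 -0.1329  0.1501] F [-13.2  -4.8   1.6] gap 0.0006
j [-0.27  0.4   1.87 -0.    0.88 -1.84] xax [-1.    -0.001  0.011] yax [-0.001  1.     0.   ]
-288 [-15.  -2.  -0.]
-300 [-25.  -6.  -0.]
-312 [-33. -12.  -0.]
-324 [-39. -19.  -0.]
-336 [-44. -28.  -0.]
-348 [-48. -38.  -0.]
-360 [-49. -48.  -0.]
-372 [-47. -58.  -0.]
-384 [-44. -67.  -0.]
-396 [-39. -76.  -0.]
```

Call:
carry_out([
  [-9, -2, 0, 0, 0, 0],
  [-19, -6, 0, 0, 0, 0],
  [-27, -12, 0, 0, 0, 0],
  [-33, -19, 0, 0, 0, 0],
  [-38, -28, 0, 0, 0, 0],
  [-42, -38, 0, 0, 0, 0],
  [-43, -48, 0, 0, 0, 0],
  [-41, -58, 0, 0, 0, 0],
  [-38, -67, 0, 0, 0, 0],
  [-33, -76, 0, 0, 0, 0],
])

```text
t: 12.5
tool_pos: [0.5564, -0.207, 0.1508]
tcp_rot: [-0.0, 1.0, 0.002, -0.001]
wrist_force: [4.3, 7.1, -1.5]
finger_gap: 0.0003
```

```bash
python3 - <<'E'
from h import *
look("s7")
arc(range(-404,-460,-6),z=.150)
E
```

```text
dot [299.74 217.32] height est [(0.187, [298.6, 212.2]), (0.179, [298.8, 214.3]), (0.169, [299.0, 217.0])]
t 12.55 pos [ 0.5559 -0.2084  0.151 ] F [ 0.3 -0.4 -1. ] gap 0.0005
j [-0.38  0.47  1.75  0.    0.93 -1.95] xax [-1.    -0.     0.001] yax [-0.     1.     0.002]
-404 [ 2. -5.  1.]
-410 [ 6. -9.  1.]
-416 [ 10. -12.   1.]
-422 [ 14. -14.   1.]
-428 [ 18. -17.   1.]
-434 [ 23. -18.   1.]
-440 [ 28. -19.   1.]
-446 [ 33. -20.   1.]
-452 [ 38. -20.   1.]
-458 [ 43. -20.   1.]
```

View pics/s7.png

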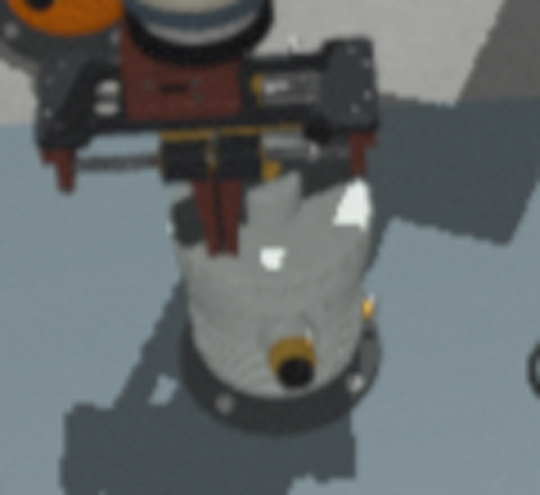

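Call:
carry_out([
  [2, -5, 0, 0, 0, 0],
  [6, -9, 0, 0, 0, 0],
  [10, -12, 0, 0, 0, 0],
  [14, -14, 0, 0, 0, 0],
  [14, -14, 0, 0, 0, 0],
])

```text
t: 13.18
tool_pos: [0.5423, -0.2229, 0.1517]
tcp_rot: [-0.0, 1.0, -0.0, -0.0]
wrist_force: [1.4, 0.6, -0.1]
finger_gap: 0.0001
```

Call:
carry_out([
  [4, -3, 0, 0, 0, 0],
  [9, -4, 0, 0, 0, 0],
  [9, -4, 0, 0, 0, 0],
])

```text
t: 13.55
tool_pos: [0.5334, -0.2267, 0.1518]
tcp_rot: [-0.0, 1.0, -0.0, -0.0]
wrist_force: [2.2, 1.0, 0.8]
finger_gap: 0.0003
```

```bash
python3 - <<'E'
from h import *
arc(range(-440,-476,-6),z=.150)
E
```

```text
t 13.55 pos [ 0.5334 -0.2267  0.1518] F [2.2 1.  0.8] gap 0.0003
j [-0.42  0.45  1.78 -0.    0.91 -1.99] xax [-1.    -0.001  0.   ] yax [-0.001  1.    -0.   ]
-440 [ 6. -1.  2.]
-446 [11. -2.  2.]
-452 [16. -2.  2.]
-458 [21. -1.  2.]
-464 [26. -0.  2.]
-470 [30.  1.  2.]
```

Call:
carry_out([
  [-5, -2, 0, 0, 0, 0],
  [-5, -2, -40, 0, 0, 0],
  [-5, -2, -85, 0, 0, 0],
  [10, 50, -100, 0, 0, 0],
  [20, 110, -100, 0, 0, 0],
  [40, 170, -100, 0, 0, 0],
  [60, 230, -100, 0, 0, 0],
  [60, 230, -100, 0, 0, 0],
])

```text
t: 14.55
tool_pos: [0.472, 0.0061, 0.2516]
tcp_rot: [-0.003, 1.0, -0.0, -0.001]
wrist_force: [0.6, -0.3, -0.3]
finger_gap: 0.0003
```

```bash
python3 - <<'E'
from rig import manip
from h import *
state()
ps=manip.camera("scene");pt=manip.camera("top")
try:
    for nm,a,b in(("A",(299,217),(343,162)),("B",(445,231),(238,140))):
        ua=yellow(ps,*a,7);ub=yellow(pt,*b,6);X,e=tri([ps,pt],[ua,ub]);print(nm,ua,ub,X.round(4),e)
except Exception as e: print(e)
print([(h,proj(ps,[*C,h])+[.45,.2]) for h in(.171,.169)])
a=cv2.resize(ps["pixels"][180:290,240:360,::-1],(400,367),interpolation=cv2.INTER_CUBIC)
b=cv2.resize(pt["pixels"][133:193,312:372,::-1],(367,367),interpolation=cv2.INTER_CUBIC)
cv2.imwrite("pics/s8.png",np.hstack([a,b]))
E
```

```text
t 14.55 pos [0.472  0.0061 0.2516] F [ 0.6 -0.3 -0.3] gap 0.0003
j [-0.01  0.16  1.93 -0.    1.05 -1.59] xax [-1.    -0.006  0.001] yax [-0.006  1.    -0.   ]
A [298.8723404255319, 216.6068455134135] [342.99323181049067, 161.89847715736042] [ 0.5192 -0.1808  0.1695] [1.240654892213583, 1.2406548922136986]
B [444.47962382445144, 230.27586206896552] [237.8118081180812, 139.6789667896679] [0.5934 0.1797 0.1711] [1.231235839726319, 1.2312358397263747]
[(0.171, array([298.92628674, 216.47638049])), (0.169, array([298.96405529, 217.01088658]))]
```

View pics/s8.png

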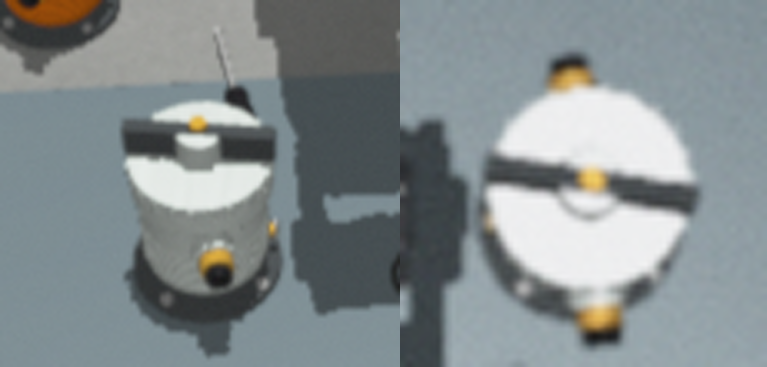

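```bash
python3 - <<'E'
from rig import manip
print(manip.job_done(), manip.get_obs()["t"])
E
```

```text
the job is handed in; nothing more can be done
the job is handed in; nothing more can be done
```

The proud lid on the right-hand grey housing is screwed home, and I handed the job in at about 15 s of the 72 s. No verdict was reported.

- **Which housing:** the right-hand grey one (scene picture about 299, 212) had its bar top at 186.5 mm. The other grey housing's bar top was at 171 mm, so its lid was already home. I left the orange look-alikes alone.
- **Turning:** with shut fingers I pushed one end of the bar anticlockwise. After about 60° the bar's yellow mark fell about 2 px, which matches the 8 mm drop. I backed it off about 15° more, then pushed it clockwise about 495° in all.
- **Height check:** the final bar top from the two cameras was 169.5 mm, against a nominal 169 mm.
- **Angle check:** the drop came somewhere between two looks. By bar angle the lid stands about 3 to 31° past home, or at worst 0.2 mm short, and both lie within the limits. I did not run it up to the tight stop.
- **Forces and clearance:** the sampled wrist forces stayed below about 15 N. The gripper was about 190 mm away from the lid at hand-in.

**Not confirmed:**
- Two mid-run height readings were useless because the gripper hid the mark.
- The other housing's triangulated height came out 2 mm above nominal, so treat my heights as good to about 2 mm.
- The fingers never went near the seal ring, filter element or injector, but I did not measure them again at the end.

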